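# Sweep loose caps off the sorting tray into the tote

## Robot

A 6-joint arm with a two-finger parallel gripper is mounted at the origin on the work surface. World frame = base frame: x ahead of the robot, y to its left, z up, the work surface at z = 0. Lengths are in m, angles in degrees, forces in N, time in s.
With the tool pointing down it reaches from about 0.425 to 0.95 m from the base axis. Payload 3.5 kg.
Tool frame: the origin (TCP) lies at the very end of the fingers, on their centre line; the grasp point (between the pads) lies 19 mm behind it; z points along the fingers, y is the line along which they close (so a half turn about z gives the same grasp; the last joint's range is limited). The gripper opens to 85 mm and grips with 20 to 120 N. Pads are 22 mm wide; open, the fingers measure 114 mm over their backs; the gripper's body (76 mm by 85 mm) begins 54 mm behind the grasp point. The pads swing forward as they close: fully open they stand 13 mm farther back than shut.
Start: joints at [58.9, 16.404, 90.338, -0, 73.258, -8.594], TCP at [0.258, 0.624, 0.199] pointing down, gripper open.
Joint ranges: [-158.93, 158.93], [-51.34, 127.21], [12.03, 142.37], [-87.48, 267.48], [13.55, 161.25], [-162.69, 162.69]. Speed limits (degrees/s): [159.86, 159.86, 180, 180, 180, 180].

## Interface

Orientations are given as a 3x3 rotation matrix whose columns are the frame's x, y, z axes.
In Python, from rig import * gives the robot as it stands.
- The arm moves only by the tool send_rows, never from a script. Its argument "increments" is a list of rows, each an object of numbers: "tx", "ty", "tz": the shift along the world's x, y, z in cm; "wx", "wy", "wz": the turn, a rotation vector about the world's x, y, z in rad; "gripper": the closure, from -1 (fully open) to 1 (shut). In form: [{"tx": .., "ty": .., "tz": .., "wx": .., "wy": .., "wz": .., "gripper": ..}, ...]. A call has 1 to 12 rows; each row is the pose to reach, as a shift and turn from the pose commanded when the call began; what a row does not reach only later rows make up. A row lasts 1/10 s, in which the tool goes at most 50 mm and 8.59 degrees, less where a joint would pass 70% of its speed; a pose out of reach is approached as far as the arm can. A call with a gripper value outside its range is refused whole. The fingers move at their own pace and stop on an object; "grip_force" is the grip in N (left out, the last holds). Time passes only in rows, so rows that repeat a pose let the fingers close. It gives the time, the measured TCP pose, the force, the opening and the grip force at its end, in the units of the state.
- sense(): the state, without advancing time (a new reading comes with each control period).
- snapshot(name): name is "side" or "top" or "wrist"; returns a dict with "frame" (384x512x3 uint8, blue, green, red), "range_z" (384x512 float32, m along the optical axis (not along the pixel's ray), 0 where there is no reading), "camera_matrix" (3x3 intrinsics, pixels), "D" ([k1, k2, p1, p2, k3] as OpenCV has them; the pictures are not rectified), "T" (4x4, takes a point from camera to world coordinates). Camera axes: x right, y down, z forward; pixel columns grow to the right and rows downward; lengths in m; the calibration is good to about 2 mm. A picture is of the moment at which its call begins.
- finish_job(): hands the job in; it is judged then, once.
Trained networks look in a picture, given as the dict that the camera call returned (one of the last four; its "shot" number tells which), for a name from the list of things; names that differ only in an ending like _2 or _b are one class to them, and where a whole thing is asked for, a point or a joint stands for the part that bears it (a point fixed in the world has none). Each returns a list of dicts, best first, with "confidence" (0 to 1); they miss things now and then, are a little off and sometimes report something else, mostly with a low value. They report only what shows in the picture. A call takes as long as a camera call. They do not tell look-alikes from the thing itself.
- boxes_of(picture, query): "extent" ([left, top, right, bottom] in pixels, round what is visible of it).
The state is a dict: "time": time; "q": joint angles; "joint_vel": joint speeds; "tau": joint torques, N m; "position": TCP position; "tcp_rot": TCP orientation; "wrist_force": force on the tool from outside, world axes, zero at the start; "ft_torque": the same for the moment, N m; "width": finger opening in m; "grasp_force": force on a finger pad.
Only numpy, scipy, OpenCV 4.12 (cv2) and the standard library are available. Lean on these libraries where they do the work, as an engineer would, in place of code of your own. Each camera call takes 0.05 s, during which the arm holds its last target. There are 200 camera calls.

## Task

Sweep the four loose caps along the steel sorting tray and off its open end, so that all of them drop into the white tote below. Push them gently with the fingertips only: do not pinch or pick up any cap. Leave the two jars on the tray, the spray can, the carton and the tote standing where they are.

Things in the scene. Friction and masses are not known exactly. Their poses are not given: they have to be found in the camera images.
- sorting_tray: Fixed tray of stainless sheet on feet. Origin on the bench under its middle; own y runs along the tray, z up. Flat floor at own z = 0.092, 262 mm wide between side walls (own x -0.131 to 0.131). Closed by a wall at own y = +0.165, open at own y = -0.160: a plain edge, no wall. Walls 4 mm thick; their rims end 23 mm above the floor.
- tote: White stacking tote, 300 mm (own x) by 200 mm (own y) by 75 mm high, walls and bottom 4 mm, open on top, standing loose on the bench (700 g) beyond the tray's open end, with its near wall tucked about 25 mm under that edge. Origin under its middle; own axes parallel to the tray's.
- cap1: Loose white plastic spray-can cap, a squat round cup standing closed end up: 36 mm wide, 26 mm high, 12 g. Origin at the centre of its underside, z up. Starts on the floor of the sorting tray; no jar stands between it and the open end, though another cap may.
- cap2: Loose white plastic spray-can cap, a squat round cup standing closed end up: 36 mm wide, 26 mm high, 12 g. Origin at the centre of its underside, z up. Starts on the floor of the sorting tray; no jar stands between it and the open end, though another cap may.
- cap3: Loose white plastic spray-can cap, a squat round cup standing closed end up: 36 mm wide, 26 mm high, 12 g. Origin at the centre of its underside, z up. Starts on the floor of the sorting tray; no jar stands between it and the open end, though another cap may.
- cap4: Loose white plastic spray-can cap, a squat round cup standing closed end up: 36 mm wide, 26 mm high, 12 g. Origin at the centre of its underside, z up. Starts on the floor of the sorting tray; no jar stands between it and the open end, though another cap may.
- jar1: Small black jar with a metal lid, 44 mm wide, 58 mm high, 80 g, standing on the floor of the sorting tray among the caps (there may be caps between it and the open end, with at least 50 mm free between). Origin at the centre of its underside. To be left where it stands.
- jar2: Small black jar with a metal lid, 44 mm wide, 58 mm high, 80 g, standing on the floor of the sorting tray among the caps (there may be caps between it and the open end, with at least 50 mm free between). Origin at the centre of its underside. To be left where it stands.
- spray_can: Black spray can with its cap on, 52 mm wide, 153 mm high, 250 g, standing on the bench to the left of the tray. Origin at the centre of its underside. To be left where it stands.
- carton: Closed white carton, 100 x 90 x 90 mm high, 300 g, on the bench to the right of the tote. Origin at the centre of its underside. To be left where it stands.
Not all that is in view belongs to the job. What is shaped like the cap1 but yellow is not meant. Leave any orange look-alike of the cap2 alone.

How it is judged:
By the outcome, as a careful person would: the job done as asked, in the order asked, and still so for the second after the job is handed in, with the robot touching nothing.
It also fails if it takes over 54 s, if anything falls off the work surface, if the arm or the gripper's body presses on something with over 40 N, if the wrist force passes 120 N, or if a joint passes its speed limit or range.

## Working session

There is one attempt and no reset: what is moved stays moved. The work goes in short steps, Python scripts to look and compute and a tool call to move; the robot and the scene stay as the last step left them, time stands still between calls to the robot, and variables do not carry over. Pictures are saved under pics/ and viewed, at most 10 in all, crops included, and the job is handed in when it is done.

Besides the shell and the picture viewer there is one more tool, called after ">>>" in YAML: its name, and indented under it one key for each argument. send_rows: Moves the arm, as the interface text tells. Its arguments: {"type":"object","properties":{"increments":{"type":"array"},"grip_force":{"type":"number"}},"required":["increments"]}

```bash
mkdir -p pics; cat > h.py <<'E'
from rig import *
import numpy as np, cv2
def world(p,uv,z=None):
    """pixels -> world, on plane z if given"""
    uv=np.float64(uv).reshape(-1,1,2)
    n=cv2.undistortPoints(uv,np.array(p["camera_matrix"]),np.array(p["D"])).reshape(-1,2)
    d=np.c_[n,np.ones(len(n))]; T=np.array(p["T"])
    if z is None:
        r=np.array([p["range_z"][int(round(v)),int(round(u))] for u,v in uv.reshape(-1,2)])
        return (d*r[:,None])@T[:3,:3].T+T[:3,3]
    w=d@T[:3,:3].T
    return T[:3,3]+w*((z-T[2,3])/w[:,2])[:,None]
E
python3 - <<'E'
from h import *
s=sense();print(s["time"],s["position"],s["tcp_rot"],s["width"])
t=snapshot("top");cv2.imwrite("pics/top0.png",t["frame"])
for q in ["cap1","jar1","sorting_tray","tote","spray_can","carton"]:
    for b in boxes_of(t,q):
        e=b["extent"];c=[(e[0]+e[2])/2,(e[1]+e[3])/2]
        print(q,round(b["confidence"],2),np.round(e),world(t,[c]).round(3))
E
```

```text
0.0 [0.25797534 0.62297994 0.19716509] [[-9.23841729e-01  3.82772753e-01 -1.21649329e-03]
 [ 3.82774520e-01  9.23839625e-01 -2.00361425e-03]
 [ 3.56915762e-04 -2.31666508e-03 -9.99997253e-01]] 0.085434721210351
cap1 0.66 [242. 196. 257. 206.] [[ 0.527 -0.03   0.119]]
cap1 0.53 [242. 162. 258. 176.] [[ 0.611 -0.031  0.118]]
cap1 0.48 [252. 220. 261. 236.] [[ 0.457 -0.048  0.12 ]]
cap1 0.44 [195. 196. 211. 210.] [[0.522 0.088 0.117]]
jar1 0.63 [198. 162. 213. 182.] [[0.595 0.079 0.149]]
jar1 0.61 [179. 214. 199. 232.] [[0.468 0.117 0.15 ]]
sorting_tray 0.59 [156. 145. 288. 254.] [[0.533 0.041 0.094]]
tote 0.8 [272. 152. 358. 267.] [[ 0.52  -0.216  0.006]]
spray_can 0.55 [ 71. 202. 109. 230.] [[0.484 0.376 0.122]]
carton 0.82 [385. 176. 439. 225.] [[ 0.38  -0.028  1.048]]
```

View pics/top0.png

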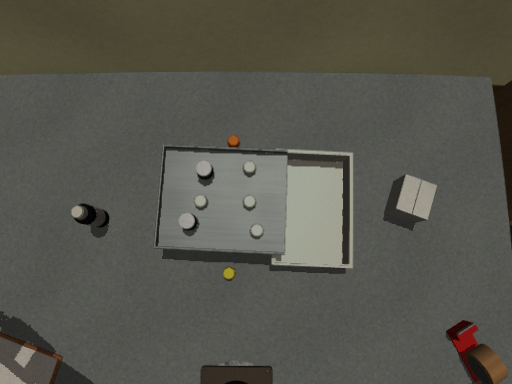

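The top view shows four white caps on the tray at about (249,168), (249,202), (257,231) and (201,202), and two jars at (204,170) and (188,222). The open end is at right (u≈287), above the tote. The look-alikes are orange at (233,141) and yellow at (229,273), both outside the tray. The four white caps on the tray are the ones meant. Next I'll take a confirming crop and more precise measurements.

```bash
python3 - <<'E'
from h import *
t=snapshot("top")
cv2.imwrite("pics/crop.png",cv2.resize(t["frame"][130:285,145:370],None,fx=3.5,fy=3.5,interpolation=cv2.INTER_CUBIC))
v,u=np.mgrid[130:285,145:370]; uv=np.c_[u.ravel(),v.ravel()]
P=world(t,uv); 
M=P.reshape(*u.shape,3)
def blobs(lo,hi,name):
    m=((M[...,2]>lo)&(M[...,2]<hi)).astype(np.uint8)
    n,l,st,c=cv2.connectedComponentsWithStats(m)
    for i in range(1,n):
        if st[i,4]>25:
            q=M[l==i]; print(name,st[i,4],(c[i]+[145,130]).round(1),"mean",q.mean(0).round(4),"mid",((q.min(0)+q.max(0))/2).round(4),"ext",np.ptp(q,0).round(3))
blobs(.113,.124,"cap/rim");blobs(.14,.16,"jar")
fl=M[(abs(M[...,2]-.092)<.005)];r=cv2.minAreaRect(fl[:,:2].astype(np.float32));print("floor",r,fl[:,2].mean(),cv2.boxPoints(r))
tt=M[(abs(M[...,2]-.075)<.005)&(M[...,1]<-.1)];r=cv2.minAreaRect(tt[:,:2].astype(np.float32));print("toterim",r,cv2.boxPoints(r))
E
```

```text
cap/rim 653 [195.6 207.2] mean [0.5132 0.1072 0.1155] mid [0.5351 0.048  0.1165] ext [0.281 0.326 0.007]
cap/rim 49 [257.1 149.8] mean [ 0.6632 -0.0497  0.1149] mid [ 0.6628 -0.0469  0.1153] ext [0.006 0.058 0.004]
cap/rim 37 [278.7 150.6] mean [ 0.6613 -0.1062  0.1152] mid [ 0.6606 -0.1043  0.1155] ext [0.006 0.047 0.005]
cap/rim 122 [248.6 166.1] mean [ 0.6183 -0.0277  0.1184] mid [ 0.6193 -0.0275  0.1188] ext [0.033 0.028 0.009]
cap/rim 38 [207.5 175.3] mean [0.5933 0.0776 0.1192] mid [0.6001 0.0832 0.1185] ext [0.033 0.04  0.01 ]
cap/rim 133 [200.6 200. ] mean [0.5289 0.0938 0.118 ] mid [0.5292 0.0944 0.1178] ext [0.031 0.033 0.009]
cap/rim 128 [248.6 200.5] mean [ 0.5285 -0.0284  0.1181] mid [ 0.5288 -0.0293  0.1181] ext [0.029 0.031 0.01 ]
cap/rim 136 [256.  229.4] mean [ 0.4552 -0.0473  0.1183] mid [ 0.4553 -0.0473  0.118 ] ext [0.033 0.03  0.01 ]
jar 194 [203.9 168.2] mean [0.6042 0.0835 0.1501] mid [0.6045 0.0845 0.1473] ext [0.037 0.038 0.014]
jar 218 [186.8 220.1] mean [0.4741 0.1218 0.1506] mid [0.4744 0.1221 0.1479] ext [0.039 0.039 0.013]
floor ((0.5381730794906616, 0.0385010689496994), (0.32663002610206604, 0.2618164122104645), 87.6534423828125) 0.0927607771886833 [[ 0.4006879  -0.11931714]
 [ 0.6622848  -0.13003686]
 [ 0.6756582   0.19631928]
 [ 0.41406137  0.207039  ]]
toterim ((0.5198251008987427, -0.20060206949710846), (0.20974785089492798, 0.3117622137069702), 87.64716339111328) [[ 0.35977    -0.29898816]
 [ 0.67126936 -0.311787  ]
 [ 0.6798802  -0.10221598]
 [ 0.36838084 -0.08941713]]
```

View pics/crop.png

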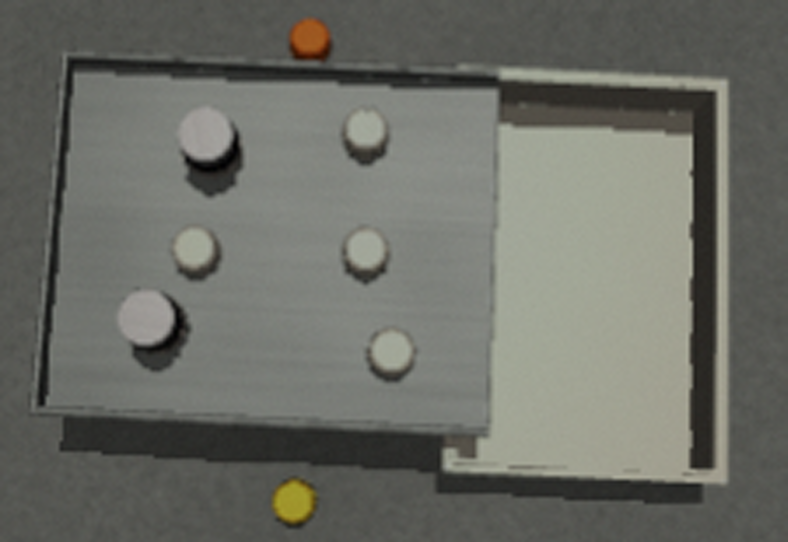

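The crop confirms four white caps at crop pixels (365,130), (365,250), (391,352) and (195,250), and both jars. Each cap has a free lane to the open edge. I'll use the fingers about 20 mm apart as a cradle pusher, and take the front caps first.

>>> send_rows:
  increments:
    - {"tx": 0,"ty": 0,"tz": 3,"wz": -0.12,"gripper": 0.53}
    - {"tx": 27.2,"ty": -61.4,"tz": 3,"wz": -1.22,"gripper": 0.53}
    - {"tx": 27.2,"ty": -61.4,"tz": 3,"wz": -1.22,"gripper": 0.53}
    - {"tx": 27.2,"ty": -61.4,"tz": 3,"wz": -1.22,"gripper": 0.53}
    - {"tx": 27.2,"ty": -61.4,"tz": 3,"wz": -1.22,"gripper": 0.53}
    - {"tx": 27.2,"ty": -61.4,"tz": 3,"wz": -1.22,"gripper": 0.53}
    - {"tx": 27.2,"ty": -61.4,"tz": 3,"wz": -1.22,"gripper": 0.53}
    - {"tx": 27.2,"ty": -61.4,"tz": 3,"wz": -1.22,"gripper": 0.53}
    - {"tx": 27.2,"ty": -61.4,"tz": 3,"wz": -1.22,"gripper": 0.53}
    - {"tx": 27.2,"ty": -61.4,"tz": 3,"wz": -1.22,"gripper": 0.53}
    - {"tx": 27.2,"ty": -61.4,"tz": 3,"wz": -1.22,"gripper": 0.53}
    - {"tx": 27.2,"ty": -61.4,"tz": 3,"wz": -1.22,"gripper": 0.53}

```text
schema error: expected keys tx, ty, tz, wx, wy, wz, gripper
```

>>> send_rows:
  increments:
    - {"tx": 0,"ty": 0,"tz": 3,"wx": 0,"wy": 0,"wz": -0.12,"gripper": 0.53}
    - {"tx": 27.2,"ty": -61.4,"tz": 3,"wx": 0,"wy": 0,"wz": -1.22,"gripper": 0.53}
    - {"tx": 27.2,"ty": -61.4,"tz": 3,"wx": 0,"wy": 0,"wz": -1.22,"gripper": 0.53}
    - {"tx": 27.2,"ty": -61.4,"tz": 3,"wx": 0,"wy": 0,"wz": -1.22,"gripper": 0.53}
    - {"tx": 27.2,"ty": -61.4,"tz": 3,"wx": 0,"wy": 0,"wz": -1.22,"gripper": 0.53}
    - {"tx": 27.2,"ty": -61.4,"tz": 3,"wx": 0,"wy": 0,"wz": -1.22,"gripper": 0.53}
    - {"tx": 27.2,"ty": -61.4,"tz": 3,"wx": 0,"wy": 0,"wz": -1.22,"gripper": 0.53}
    - {"tx": 27.2,"ty": -61.4,"tz": 3,"wx": 0,"wy": 0,"wz": -1.22,"gripper": 0.53}
    - {"tx": 27.2,"ty": -61.4,"tz": 3,"wx": 0,"wy": 0,"wz": -1.22,"gripper": 0.53}
    - {"tx": 27.2,"ty": -61.4,"tz": 3,"wx": 0,"wy": 0,"wz": -1.22,"gripper": 0.53}
    - {"tx": 27.2,"ty": -61.4,"tz": 3,"wx": 0,"wy": 0,"wz": -1.22,"gripper": 0.53}
    - {"tx": 27.2,"ty": -61.4,"tz": 3,"wx": 0,"wy": 0,"wz": -1.22,"gripper": 0.53}

```text
time: 1.6
position: [0.4816, 0.1188, 0.229]
tcp_rot: [[0.042, 0.999, 0.001], [0.999, -0.042, 0.0], [0.0, 0.001, -1.0]]
wrist_force: [1.4, -0.2, 0.8]
width: 0.02
grasp_force: 0.0
```

>>> send_rows:
  increments:
    - {"tx": 0,"ty": 0,"tz": 0,"wx": 0,"wy": 0,"wz": 0,"gripper": 0.53}
    - {"tx": 0,"ty": 0,"tz": 0,"wx": 0,"wy": 0,"wz": 0,"gripper": 0.53}
    - {"tx": 0,"ty": 0,"tz": 0,"wx": 0,"wy": 0,"wz": 0,"gripper": 0.53}

```text
time: 1.9
position: [0.4807, 0.1215, 0.2285]
tcp_rot: [[0.041, 0.999, -0.0], [0.999, -0.041, 0.0], [0.0, -0.0, -1.0]]
wrist_force: [-0.8, 0.1, -0.2]
width: 0.02
grasp_force: 0.0
```

>>> send_rows:
  increments:
    - {"tx": 4.9,"ty": -10.9,"tz": -6,"wx": 0,"wy": 0,"wz": 0,"gripper": 0.53}
    - {"tx": 4.9,"ty": -10.9,"tz": -6,"wx": 0,"wy": 0,"wz": 0,"gripper": 0.53}
    - {"tx": 4.9,"ty": -10.9,"tz": -6,"wx": 0,"wy": 0,"wz": 0,"gripper": 0.53}
    - {"tx": 4.9,"ty": -10.9,"tz": -6,"wx": 0,"wy": 0,"wz": 0,"gripper": 0.53}
    - {"tx": 4.9,"ty": -10.9,"tz": -9,"wx": 0,"wy": 0,"wz": 0,"gripper": 0.53}
    - {"tx": 4.9,"ty": -10.9,"tz": -11,"wx": 0,"wy": 0,"wz": 0,"gripper": 0.53}
    - {"tx": 4.9,"ty": -10.9,"tz": -12.5,"wx": 0,"wy": 0,"wz": 0,"gripper": 0.53}
    - {"tx": 4.9,"ty": -10.9,"tz": -12.9,"wx": 0,"wy": 0,"wz": 0,"gripper": 0.53}
    - {"tx": 4.9,"ty": -10.9,"tz": -12.9,"wx": 0,"wy": 0,"wz": 0,"gripper": 0.53}
    - {"tx": 4.9,"ty": -10.9,"tz": -12.9,"wx": 0,"wy": 0,"wz": 0,"gripper": 0.53}

```text
time: 2.9
position: [0.531, 0.0122, 0.1008]
tcp_rot: [[0.041, 0.999, 0.002], [0.999, -0.041, -0.0], [-0.0, 0.002, -1.0]]
wrist_force: [0.5, 0.3, 0.1]
width: 0.0201
grasp_force: 0.0
```

```bash
python3 - <<'E'
from h import *
s=sense();print(s["position"],s["wrist_force"])
t=snapshot("side");cv2.imwrite("pics/side1.png",t["frame"])
E
```

```text
[0.5309804  0.01215133 0.10082784] [0.45391652 0.34232858 0.12066736]
```

View pics/side1.png

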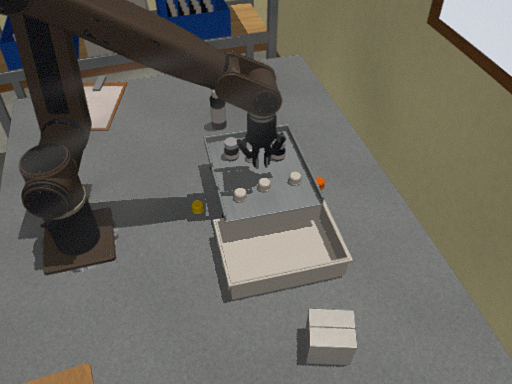

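The fingers sit just behind the middle front cap at (264,184), with nothing touched. Pushing now.

>>> send_rows:
  increments:
    - {"tx": -0.05,"ty": -1.1,"tz": 0,"wx": 0,"wy": 0,"wz": 0,"gripper": 0.53}
    - {"tx": -0.1,"ty": -2.2,"tz": 0,"wx": 0,"wy": 0,"wz": 0,"gripper": 0.53}
    - {"tx": -0.14,"ty": -3.4,"tz": 0,"wx": 0,"wy": 0,"wz": 0,"gripper": 0.53}
    - {"tx": -0.18,"ty": -4.6,"tz": 0,"wx": 0,"wy": 0,"wz": 0,"gripper": 0.53}
    - {"tx": -0.23,"ty": -5.8,"tz": 0,"wx": 0,"wy": 0,"wz": 0,"gripper": 0.53}
    - {"tx": -0.28,"ty": -7.0,"tz": 0,"wx": 0,"wy": 0,"wz": 0,"gripper": 0.53}
    - {"tx": -0.33,"ty": -8.2,"tz": 0,"wx": 0,"wy": 0,"wz": 0,"gripper": 0.53}
    - {"tx": -0.38,"ty": -9.4,"tz": 0,"wx": 0,"wy": 0,"wz": 0,"gripper": 0.53}
    - {"tx": -0.43,"ty": -10.6,"tz": 0,"wx": 0,"wy": 0,"wz": 0,"gripper": 0.53}
    - {"tx": -0.48,"ty": -11.8,"tz": 0,"wx": 0,"wy": 0,"wz": 0,"gripper": 0.53}
    - {"tx": -0.53,"ty": -13.0,"tz": 0,"wx": 0,"wy": 0,"wz": 0,"gripper": 0.53}
    - {"tx": -0.56,"ty": -13.7,"tz": 0,"wx": 0,"wy": 0,"wz": 0,"gripper": 0.53}

```text
time: 4.15
position: [0.5245, -0.1265, 0.0996]
tcp_rot: [[0.043, 0.999, 0.0], [0.999, -0.043, -0.0], [-0.0, 0.0, -1.0]]
wrist_force: [0.2, -0.7, -0.1]
width: 0.0201
grasp_force: 0.0
```

```bash
python3 - <<'E'
from h import *
s=sense();print(s["time"],s["position"],s["wrist_force"])
t=snapshot("side");cv2.imwrite("pics/side2.png",t["frame"][100:320,150:400].repeat(3,0).repeat(3,1)[:600,:800])
E
```

```text
4.15 [ 0.52451594 -0.12651506  0.09957353] [ 0.16614919 -0.67666216 -0.09534951]
```

View pics/side2.png

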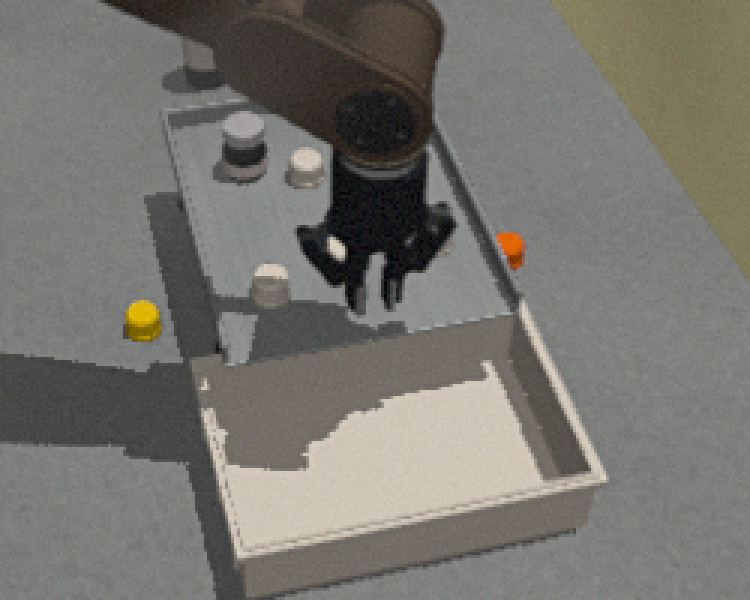

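The cap is still at about (262,182), so the fingers seem to have passed over it. I'll measure the real height of the fingertips.

```bash
python3 - <<'E'
from h import *
s=sense();print(s["position"],s["width"])
for n in ["side","top"]:
    t=snapshot(n)
    T=np.linalg.inv(t["T"])
    pr=lambda X:cv2.projectPoints(np.float64(X),cv2.Rodrigues(T[:3,:3])[0],T[:3,3],np.array(t["camera_matrix"]),np.array(t["D"]))[0].reshape(-1,2).round(1)
    print(n,"tcp",pr([s["position"]]),"B",pr([[.529,-.029,.118]]))
    v,u=np.mgrid[0:384,0:512];M=world(t,np.c_[u.ravel(),v.ravel()])
    d=M[(abs(M[:,0]-.524)<.06)&(abs(M[:,1]+.1265)<.025)&(M[:,2]>.08)&(M[:,2]<.2)]
    i=d[:,2].argsort()[:0:-1][-1:] if len(d) else []
    h=np.histogram(d[:,2],bins=np.arange(.08,.2,.005));print(h[0])
    k=d[(d[:,2]>.097)&(d[:,2]<.12)];print(k[:12].round(3))
    for b in boxes_of(t,"cap1"):
        e=b["extent"];c=[(e[0]+e[2])/2,(e[1]+e[3])/2];print(np.round(c),round(b["confidence"],2),world(t,[c]).round(3))
E
```

```text
[ 0.52457301 -0.12705041  0.09961745] 0.019991055992388353
side tcp [[273.7 209.9]] B [[264.4 179.4]]
[  1 123 245   2   0   0   0   0   0   0   8  10  19  20  22  18  17  18
  13  39  56  64  41]
[]
[252. 156.] 0.62 [[0.525 0.075 0.115]]
[319. 184.] 0.57 [[ 0.713 -0.001  0.023]]
[198. 208.] 0.52 [[0.344 0.005 0.024]]
top tcp [[286.7 203.3]] B [[248.9 200.3]]
[0 0 0 0 0 0 0 0 0 0 0 0 0 0 0 0 0 0 0 0 0 0 0]
[]
[250. 167.] 0.67 [[ 0.616 -0.032  0.119]]
[234. 142.] 0.62 [[0.713 0.014 0.023]]
[201. 201.] 0.56 [[0.525 0.092 0.12 ]]
```

```bash
python3 - <<'E'
from h import *
s=sense();t=snapshot("side");T=np.linalg.inv(t["T"])
pr=lambda X:cv2.projectPoints(np.float64(X),cv2.Rodrigues(T[:3,:3])[0],T[:3,3],np.array(t["camera_matrix"]),np.array(t["D"]))[0].reshape(-1,2).round(1)
for z in (.1,.11,.12,.13,.14): print(z,pr([[.507,-.126,z],[.5245,-.127,z],[.542,-.128,z]]).tolist())
g=t["frame"].max(2);print(g[190:216,262:290])
r=t["range_z"]
for u,v in [(269,202),(270,200),(270,197),(280,200),(281,197),(281,202)]: print(u,v,world(t,[[u,v]]).round(3))
w=snapshot("wrist");cv2.imwrite("pics/wrist.png",w["frame"])
E
```

```text
0.1 [[267.2, 210.9], [273.6, 209.8], [280.1, 208.7]]
0.11 [[267.2, 208.3], [273.8, 207.2], [280.3, 206.1]]
0.12 [[267.3, 205.8], [273.9, 204.6], [280.4, 203.5]]
0.13 [[267.4, 203.1], [274.0, 202.0], [280.6, 200.9]]
0.14 [[267.5, 200.5], [274.2, 199.4], [280.8, 198.2]]
[[ 25  23  30  30  23  16  27  20  20  82 143 147 142 141 132  51  21  18
   22  27  23  20  30  55 103 136 110  89]
 [ 14  17  24  16  20  25  22  17  27  79 147 141 137 143 134  45   8  24
   29  20   9  21  68 125 144 153 144 141]
 [ 24  19  23  25  18  13  28  28  33  86 142 143 142 141 130  52  17  30
   45  25  22  34  92 148 149 148 149 144]
 [ 23  31  33  22  23  32  25  12  38  88 143 141 143 142 131  50   9  28
   65  63  38  44 109 146 145 142 142 145]
 [ 38  77 100  33  15  24  22  27  34  85 140 138 143 141 121  40  13  32
   72  78  38  54 109 147 146 139 142 143]
 [119 141 127  40   9  14  34  52  54  89 141 134 142 141 128  39   2  40
   80  81  34  58 125 146 145 138 141 140]
 [142 137 109  35   0  26  48  80  73  88 141 136 139 144 129  32   0  45
   82  80  30  70 123 144 144 142 142 144]
 [137 135  9
[... 1709 characters left out ...]
  91  88  90  94 101 106 116 110]
 [ 83  82  74  79  82  84  81  85  84  83  77  74  87  90  92  86  97  91
   94  84 101 112 111 109 113 109 116 112]
 [ 82  81  83  76  77  74  81  85  88  93 100 114  90  93 107 116 112 106
  114 110 116 114 120 115 115 116 117 114]
 [ 76  84  86  94  90  90  92  92  90 100 112 122 115 113 120 110 111 118
  119 115 114 111 114 115 117 116 115 114]
 [ 97  94  90  93 114 113 118 113 114 114 116 118 115 116 115 115 117 116
  117 113 114 115 117 112 116 119 113 111]]
269 202 [[ 0.508 -0.135  0.144]]
270 200 [[ 0.511 -0.135  0.15 ]]
270 197 [[ 0.51  -0.134  0.16 ]]
280 200 [[ 0.537 -0.137  0.144]]
281 197 [[ 0.539 -0.137  0.155]]
281 202 [[ 0.54  -0.137  0.135]]
```

View pics/wrist.png

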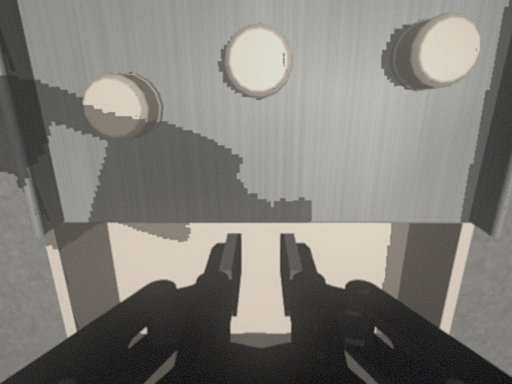

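The wrist view shows the fingers beyond the edge, with three caps still in place at (113,105), (257,60) and (447,50). The fingertips really sit around z≈0.13, about 30 mm above the reported TCP. I'll measure the gripper's profile to know its clearances.

```bash
python3 - <<'E'
from h import *
s=sense();p=s["position"];v,u=np.mgrid[0:384,0:512];uv=np.c_[u.ravel(),v.ravel()]
for n in ("side","wrist"):
    M=world(snapshot(n),uv)-p
    c,sn=.99916,.041
    X=M[:,0]*c-M[:,1]*sn;Y=M[:,0]*sn+M[:,1]*c
    k=(abs(X)<.1)&(abs(Y)<.06)&(M[:,2]>.026)
    for z in np.arange(.025,.16,.01):
        q=k&(M[:,2]>=z)&(M[:,2]<z+.01)
        if q.sum()>3: print(n,round(z,3),q.sum(),"x",np.percentile(X[q],[1,99]).round(3),"y",np.percentile(Y[q],[1,99]).round(3))
E
```

```text
side 0.025 4 x [-0.016  0.011] y [-0.003  0.007]
side 0.035 30 x [-0.022  0.022] y [-0.013  0.009]
side 0.045 42 x [-0.024  0.022] y [-0.013  0.008]
side 0.055 39 x [-0.024  0.021] y [-0.013  0.012]
side 0.065 34 x [-0.025  0.031] y [-0.013  0.008]
side 0.075 87 x [-0.041  0.041] y [-0.015  0.01 ]
side 0.085 98 x [-0.048  0.047] y [-0.015  0.011]
side 0.095 91 x [-0.05   0.052] y [-0.018  0.011]
side 0.105 99 x [-0.058  0.056] y [-0.019  0.006]
side 0.115 125 x [-0.064  0.06 ] y [-0.019  0.001]
side 0.125 200 x [-0.064  0.063] y [-0.021  0.01 ]
side 0.135 104 x [-0.047  0.047] y [-0.02   0.007]
side 0.145 26 x [-0.039  0.037] y [-0.013  0.005]
side 0.155 40 x [-0.037  0.026] y [-0.039  0.002]
wrist 0.025 24 x [-0.009  0.011] y [0.001 0.009]
wrist 0.035 457 x [-0.022  0.023] y [-0.01   0.012]
wrist 0.045 724 x [-0.023  0.024] y [-0.01   0.012]
wrist 0.055 857 x [-0.023  0.024] y [-0.009  0.012]
wrist 0.065 1088 x [-0.026  0.027] y [-0.01   0.013]
wrist 0.075 2666 x [-0.041  0.043] y [-0.007  0.015]
wrist 0.085 7297 x [-0.045  0.046] y [-0.011  0.014]
wrist 0.095 6153 x [-0.051  0.053] y [-0.011  0.018]
wrist 0.105 10418 x [-0.056  0.057] y [-0.002  0.019]
wrist 0.115 6645 x [-0.059  0.06 ] y [0.01  0.019]
wrist 0.125 334 x [-0.019  0.02 ] y [0.019 0.021]
```

The gripper ends about 32 mm short of the reported TCP: the fingers span ±0.024 in x, and the knuckles are wider from about 43 mm above the tip. So I'll push about 32 mm lower. For the cap between the jars I'll turn the gripper 90° to keep the knuckles clear. I'll go back behind the middle cap now.

>>> send_rows:
  increments:
    - {"tx": 0,"ty": 0,"tz": 4,"wx": 0,"wy": 0,"wz": 0,"gripper": 0.53}
    - {"tx": 0.2,"ty": 4.5,"tz": 4,"wx": 0,"wy": 0,"wz": 0,"gripper": 0.53}
    - {"tx": 0.4,"ty": 9,"tz": 4,"wx": 0,"wy": 0,"wz": 0,"gripper": 0.53}
    - {"tx": 0.55,"ty": 13.8,"tz": 4,"wx": 0,"wy": 0,"wz": 0,"gripper": 0.53}
    - {"tx": 0.55,"ty": 13.8,"tz": 4,"wx": 0,"wy": 0,"wz": 0,"gripper": 0.53}
    - {"tx": 0.55,"ty": 13.8,"tz": 1,"wx": 0,"wy": 0,"wz": 0,"gripper": 0.53}
    - {"tx": 0.55,"ty": 13.8,"tz": -0.5,"wx": 0,"wy": 0,"wz": 0,"gripper": 0.53}
    - {"tx": 0.55,"ty": 13.8,"tz": -1.5,"wx": 0,"wy": 0,"wz": 0,"gripper": 0.53}
    - {"tx": 0.55,"ty": 13.8,"tz": -2.2,"wx": 0,"wy": 0,"wz": 0,"gripper": 0.53}
    - {"tx": 0.55,"ty": 13.8,"tz": -2.7,"wx": 0,"wy": 0,"wz": 0,"gripper": 0.53}
    - {"tx": 0.55,"ty": 13.8,"tz": -3,"wx": 0,"wy": 0,"wz": 0,"gripper": 0.53}
    - {"tx": 0.55,"ty": 13.8,"tz": -3,"wx": 0,"wy": 0,"wz": 0,"gripper": 0.53}

```text
time: 5.8
position: [0.5301, 0.0125, 0.0696]
tcp_rot: [[0.042, 0.999, 0.0], [0.999, -0.042, -0.0], [-0.0, 0.0, -1.0]]
wrist_force: [0.0, 1.4, -0.3]
width: 0.0202
grasp_force: 0.0
```

>>> send_rows:
  increments:
    - {"tx": -0.05,"ty": -1.1,"tz": 0,"wx": 0,"wy": 0,"wz": 0,"gripper": 0.53}
    - {"tx": -0.1,"ty": -2.2,"tz": 0,"wx": 0,"wy": 0,"wz": 0,"gripper": 0.53}
    - {"tx": -0.14,"ty": -3.4,"tz": 0,"wx": 0,"wy": 0,"wz": 0,"gripper": 0.53}
    - {"tx": -0.18,"ty": -4.6,"tz": 0,"wx": 0,"wy": 0,"wz": 0,"gripper": 0.53}
    - {"tx": -0.23,"ty": -5.8,"tz": 0,"wx": 0,"wy": 0,"wz": 0,"gripper": 0.53}
    - {"tx": -0.28,"ty": -7.0,"tz": 0,"wx": 0,"wy": 0,"wz": 0,"gripper": 0.53}
    - {"tx": -0.33,"ty": -8.2,"tz": 0,"wx": 0,"wy": 0,"wz": 0,"gripper": 0.53}
    - {"tx": -0.38,"ty": -9.4,"tz": 0,"wx": 0,"wy": 0,"wz": 0,"gripper": 0.53}
    - {"tx": -0.43,"ty": -10.6,"tz": 0,"wx": 0,"wy": 0,"wz": 0,"gripper": 0.53}
    - {"tx": -0.48,"ty": -11.8,"tz": 0,"wx": 0,"wy": 0,"wz": 0,"gripper": 0.53}
    - {"tx": -0.53,"ty": -13.0,"tz": 0,"wx": 0,"wy": 0,"wz": 0,"gripper": 0.53}
    - {"tx": -0.56,"ty": -13.7,"tz": 0,"wx": 0,"wy": 0,"wz": 0,"gripper": 0.53}

```text
time: 7.0
position: [0.5244, -0.1255, 0.0695]
tcp_rot: [[0.043, 0.999, 0.0], [0.999, -0.043, -0.0], [-0.0, 0.0, -1.0]]
wrist_force: [0.3, -0.4, 0.4]
width: 0.02
grasp_force: 0.0
```

```bash
python3 - <<'E'
from h import *
s=sense();print(s["time"],s["position"],s["wrist_force"])
t=snapshot("side");cv2.imwrite("pics/side3.png",t["frame"][100:300,150:400].repeat(3,0).repeat(3,1))
E
```

```text
7.0 [ 0.52437838 -0.12554832  0.0695269 ] [ 0.33752604 -0.42817908  0.43315791]
```

View pics/side3.png

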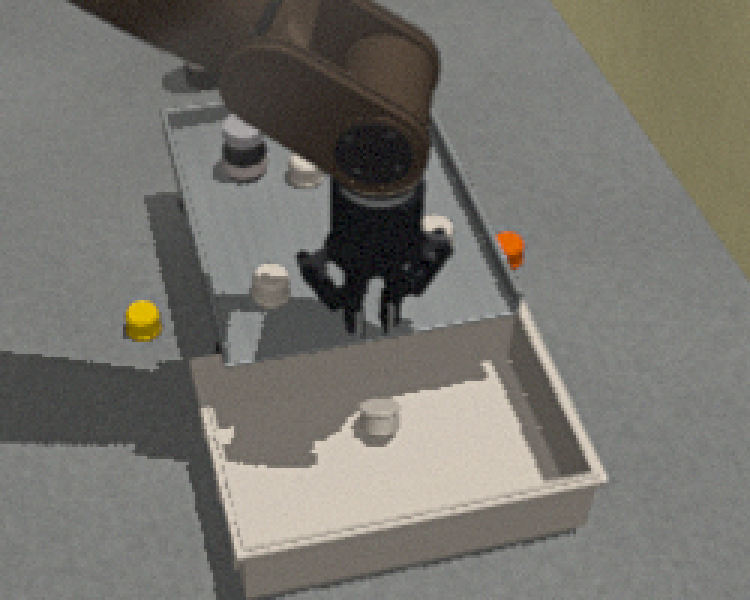

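The first cap lies in the tote at crop (379,417). Next is the cap on the near side.

>>> send_rows:
  increments:
    - {"tx": 0,"ty": 0,"tz": 4.5,"wx": 0,"wy": 0,"wz": 0,"gripper": 0.53}
    - {"tx": -2.2,"ty": 4,"tz": 6,"wx": 0,"wy": 0,"wz": 0,"gripper": 0.53}
    - {"tx": -4.5,"ty": 8,"tz": 6,"wx": 0,"wy": 0,"wz": 0,"gripper": 0.53}
    - {"tx": -6.7,"ty": 11.7,"tz": 6,"wx": 0,"wy": 0,"wz": 0,"gripper": 0.53}
    - {"tx": -6.7,"ty": 11.7,"tz": 6,"wx": 0,"wy": 0,"wz": 0,"gripper": 0.53}
    - {"tx": -6.7,"ty": 11.7,"tz": 6,"wx": 0,"wy": 0,"wz": 0,"gripper": 0.53}
    - {"tx": -6.7,"ty": 11.7,"tz": 3,"wx": 0,"wy": 0,"wz": 0,"gripper": 0.53}
    - {"tx": -6.7,"ty": 11.7,"tz": 1,"wx": 0,"wy": 0,"wz": 0,"gripper": 0.53}
    - {"tx": -6.7,"ty": 11.7,"tz": 0,"wx": 0,"wy": 0,"wz": 0,"gripper": 0.53}
    - {"tx": -6.7,"ty": 11.7,"tz": 0,"wx": 0,"wy": 0,"wz": 0,"gripper": 0.53}

```text
time: 8.05
position: [0.4567, -0.0078, 0.0681]
tcp_rot: [[0.043, 0.999, -0.003], [0.999, -0.043, 0.001], [0.001, -0.003, -1.0]]
wrist_force: [-0.6, 1.0, -0.9]
width: 0.0201
grasp_force: 0.0
```

>>> send_rows:
  increments:
    - {"tx": -0.04,"ty": -1.0,"tz": 0,"wx": 0,"wy": 0,"wz": 0,"gripper": 0.53}
    - {"tx": -0.08,"ty": -2.0,"tz": 0,"wx": 0,"wy": 0,"wz": 0,"gripper": 0.53}
    - {"tx": -0.12,"ty": -3.0,"tz": 0,"wx": 0,"wy": 0,"wz": 0,"gripper": 0.53}
    - {"tx": -0.17,"ty": -4.1,"tz": 0,"wx": 0,"wy": 0,"wz": 0,"gripper": 0.53}
    - {"tx": -0.21,"ty": -5.2,"tz": 0,"wx": 0,"wy": 0,"wz": 0,"gripper": 0.53}
    - {"tx": -0.26,"ty": -6.3,"tz": 0,"wx": 0,"wy": 0,"wz": 0,"gripper": 0.53}
    - {"tx": -0.3,"ty": -7.4,"tz": 0,"wx": 0,"wy": 0,"wz": 0,"gripper": 0.53}
    - {"tx": -0.35,"ty": -8.5,"tz": 0,"wx": 0,"wy": 0,"wz": 0,"gripper": 0.53}
    - {"tx": -0.4,"ty": -9.6,"tz": 0,"wx": 0,"wy": 0,"wz": 0,"gripper": 0.53}
    - {"tx": -0.44,"ty": -10.7,"tz": 0,"wx": 0,"wy": 0,"wz": 0,"gripper": 0.53}
    - {"tx": -0.48,"ty": -11.8,"tz": 0,"wx": 0,"wy": 0,"wz": 0,"gripper": 0.53}
    - {"tx": -0.5,"ty": -12.1,"tz": 0,"wx": 0,"wy": 0,"wz": 0,"gripper": 0.53}

```text
time: 9.25
position: [0.4525, -0.1295, 0.0696]
tcp_rot: [[0.043, 0.999, 0.0], [0.999, -0.043, -0.0], [-0.0, 0.0, -1.0]]
wrist_force: [0.8, -0.8, -0.6]
width: 0.02
grasp_force: 0.0
```

>>> send_rows:
  increments:
    - {"tx": 0,"ty": 0,"tz": 4.5,"wx": 0,"wy": 0,"wz": 0,"gripper": 0.53}
    - {"tx": 3.3,"ty": 2.8,"tz": 6,"wx": 0,"wy": 0,"wz": 0,"gripper": 0.53}
    - {"tx": 6.7,"ty": 5.6,"tz": 6,"wx": 0,"wy": 0,"wz": 0,"gripper": 0.53}
    - {"tx": 10,"ty": 8.4,"tz": 6,"wx": 0,"wy": 0,"wz": 0,"gripper": 0.53}
    - {"tx": 13.4,"ty": 11.2,"tz": 6,"wx": 0,"wy": 0,"wz": 0,"gripper": 0.53}
    - {"tx": 16.8,"ty": 14,"tz": 6,"wx": 0,"wy": 0,"wz": 0,"gripper": 0.53}
    - {"tx": 16.8,"ty": 14,"tz": 6,"wx": 0,"wy": 0,"wz": 0,"gripper": 0.53}
    - {"tx": 16.8,"ty": 14,"tz": 6,"wx": 0,"wy": 0,"wz": 0,"gripper": 0.53}
    - {"tx": 16.8,"ty": 14,"tz": 3,"wx": 0,"wy": 0,"wz": 0,"gripper": 0.53}
    - {"tx": 16.8,"ty": 14,"tz": 1,"wx": 0,"wy": 0,"wz": 0,"gripper": 0.53}
    - {"tx": 16.8,"ty": 14,"tz": 0,"wx": 0,"wy": 0,"wz": 0,"gripper": 0.53}
    - {"tx": 16.8,"ty": 14,"tz": 0,"wx": 0,"wy": 0,"wz": 0,"gripper": 0.53}

```text
time: 10.45
position: [0.6183, 0.0111, 0.0677]
tcp_rot: [[0.043, 0.999, -0.004], [0.999, -0.043, 0.0], [0.0, -0.004, -1.0]]
wrist_force: [0.5, -0.2, 0.2]
width: 0.0199
grasp_force: 0.0
```

>>> send_rows:
  increments:
    - {"tx": -0.05,"ty": -1.1,"tz": 0,"wx": 0,"wy": 0,"wz": 0,"gripper": 0.53}
    - {"tx": -0.1,"ty": -2.2,"tz": 0,"wx": 0,"wy": 0,"wz": 0,"gripper": 0.53}
    - {"tx": -0.14,"ty": -3.4,"tz": 0,"wx": 0,"wy": 0,"wz": 0,"gripper": 0.53}
    - {"tx": -0.18,"ty": -4.6,"tz": 0,"wx": 0,"wy": 0,"wz": 0,"gripper": 0.53}
    - {"tx": -0.23,"ty": -5.8,"tz": 0,"wx": 0,"wy": 0,"wz": 0,"gripper": 0.53}
    - {"tx": -0.28,"ty": -7.0,"tz": 0,"wx": 0,"wy": 0,"wz": 0,"gripper": 0.53}
    - {"tx": -0.33,"ty": -8.2,"tz": 0,"wx": 0,"wy": 0,"wz": 0,"gripper": 0.53}
    - {"tx": -0.38,"ty": -9.4,"tz": 0,"wx": 0,"wy": 0,"wz": 0,"gripper": 0.53}
    - {"tx": -0.43,"ty": -10.6,"tz": 0,"wx": 0,"wy": 0,"wz": 0,"gripper": 0.53}
    - {"tx": -0.48,"ty": -11.8,"tz": 0,"wx": 0,"wy": 0,"wz": 0,"gripper": 0.53}
    - {"tx": -0.53,"ty": -13.0,"tz": 0,"wx": 0,"wy": 0,"wz": 0,"gripper": 0.53}
    - {"tx": -0.58,"ty": -14.0,"tz": 0,"wx": 0,"wy": 0,"wz": 0,"gripper": 0.53}

```text
time: 11.65
position: [0.6145, -0.1295, 0.0695]
tcp_rot: [[0.042, 0.999, -0.0], [0.999, -0.042, -0.0], [-0.0, -0.0, -1.0]]
wrist_force: [0.0, 1.3, -0.1]
width: 0.0199
grasp_force: 0.0
```

```bash
python3 - <<'E'
from h import *
s=sense();print(s["time"],s["position"],s["q"])
t=snapshot("side");cv2.imwrite("pics/side4.png",t["frame"][100:300,150:400].repeat(3,0).repeat(3,1))
E
```

```text
11.65 [ 0.61448334 -0.12945868  0.06945035] [-2.11377515e+01  1.81395752e+01  1.02528816e+02 -1.38080728e-02
  5.93350305e+01 -1.87114082e+01]
```

View pics/side4.png

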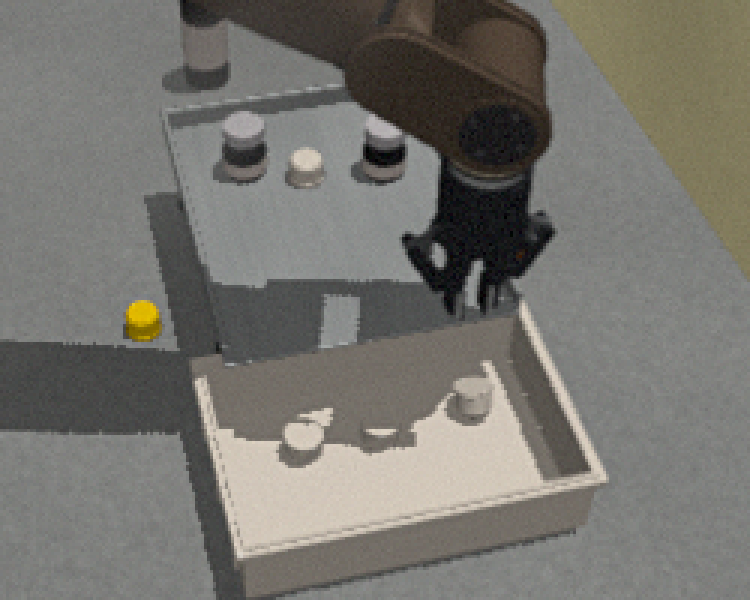

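Three caps are in the tote at crop (303,440), (380,432) and (472,396). The last one is at (305,167) between the untouched jars. I'll go high, turn 90° and come down behind it.

>>> send_rows:
  increments:
    - {"tx": 0,"ty": 0,"tz": 5,"wx": 0,"wy": 0,"wz": 0,"gripper": 0.53}
    - {"tx": 0,"ty": 0,"tz": 10,"wx": 0,"wy": 0,"wz": 0.14,"gripper": 0.53}
    - {"tx": -1,"ty": 3,"tz": 10,"wx": 0,"wy": 0,"wz": 0.28,"gripper": 0.53}
    - {"tx": -2,"ty": 6,"tz": 10,"wx": 0,"wy": 0,"wz": 0.42,"gripper": 0.53}
    - {"tx": -3,"ty": 9,"tz": 10,"wx": 0,"wy": 0,"wz": 0.56,"gripper": 0.53}
    - {"tx": -4,"ty": 12,"tz": 10,"wx": 0,"wy": 0,"wz": 0.7,"gripper": 0.53}
    - {"tx": -5,"ty": 15,"tz": 10,"wx": 0,"wy": 0,"wz": 0.84,"gripper": 0.53}
    - {"tx": -6,"ty": 18,"tz": 10,"wx": 0,"wy": 0,"wz": 0.98,"gripper": 0.53}
    - {"tx": -7,"ty": 21,"tz": 10,"wx": 0,"wy": 0,"wz": 1.12,"gripper": 0.53}
    - {"tx": -7.5,"ty": 24,"tz": 10,"wx": 0,"wy": 0,"wz": 1.26,"gripper": 0.53}
    - {"tx": -8,"ty": 26.5,"tz": 10,"wx": 0,"wy": 0,"wz": 1.4,"gripper": 0.53}
    - {"tx": -8.3,"ty": 27.9,"tz": 10,"wx": 0,"wy": 0,"wz": 1.54,"gripper": 0.53}

```text
time: 12.9
position: [0.5309, 0.1526, 0.1696]
tcp_rot: [[-0.998, 0.065, -0.0], [0.065, 0.998, 0.0], [0.0, 0.0, -1.0]]
wrist_force: [0.5, -0.5, 0.1]
width: 0.0203
grasp_force: 0.0
```

>>> send_rows:
  increments:
    - {"tx": 0,"ty": 0,"tz": 0,"wx": 0,"wy": 0,"wz": 0.03,"gripper": 0.53}
    - {"tx": 0,"ty": 0,"tz": 0,"wx": 0,"wy": 0,"wz": 0.03,"gripper": 0.53}
    - {"tx": 0,"ty": 0,"tz": 0,"wx": 0,"wy": 0,"wz": 0.03,"gripper": 0.53}

```text
time: 13.2
position: [0.5318, 0.1499, 0.1695]
tcp_rot: [[-0.999, 0.045, -0.0], [0.045, 0.999, -0.0], [0.0, -0.0, -1.0]]
wrist_force: [0.4, -0.2, -1.1]
width: 0.0198
grasp_force: 0.0
```

```bash
python3 - <<'E'
from h import *
s=sense();p=s["position"];print(s["time"],p,s["q"])
v,u=np.mgrid[0:384,0:512];uv=np.c_[u.ravel(),v.ravel()]
t=snapshot("wrist");cv2.imwrite("pics/wrist2.png",t["frame"])
W=world(t,uv)
k=(abs(W[:,2]-.118)<.004)&(abs(W[:,0]-.53)<.03)&(abs(W[:,1]-.09)<.04);q=W[k]
print("cap",k.sum(),q.mean(0),(q.min(0)+q.max(0))/2)
for n in ("wrist","side"):
    if n=="side": W=world(snapshot(n),uv)
    M=W-p;k=(abs(M[:,0])<.1)&(abs(M[:,1])<.1)
    for z in np.arange(.025,.13,.01):
        q=k&(M[:,2]>=z)&(M[:,2]<z+.01)
        if q.sum()>3: print(n,round(z,3),q.sum(),"x",np.percentile(M[q,0],[1,99]).round(3),"y",np.percentile(M[q,1],[1,99]).round(3))
E
```

```text
13.2 [0.53181309 0.14993242 0.16948456] [ 5.23198990e+00  2.48196930e+00  1.09270465e+02 -1.91439456e-02
  6.82505672e+01 -8.21549062e+01]
cap 1228 [0.52684123 0.094429   0.11743902] [0.52783095 0.09393374 0.11690346]
wrist 0.025 22 x [-0.008 -0.001] y [-0.009  0.011]
wrist 0.035 456 x [-0.012  0.01 ] y [-0.022  0.024]
wrist 0.045 736 x [-0.012  0.01 ] y [-0.022  0.024]
wrist 0.055 831 x [-0.011  0.01 ] y [-0.022  0.024]
wrist 0.065 1091 x [-0.013  0.011] y [-0.026  0.027]
wrist 0.075 2690 x [-0.015  0.009] y [-0.04   0.043]
wrist 0.085 7274 x [-0.014  0.013] y [-0.045  0.047]
wrist 0.095 6109 x [-0.018  0.013] y [-0.051  0.053]
wrist 0.105 10441 x [-0.018  0.004] y [-0.056  0.058]
wrist 0.115 6690 x [-0.019 -0.007] y [-0.059  0.061]
wrist 0.125 316 x [-0.02  -0.017] y [-0.018  0.021]
side 0.025 5 x [-0.008  0.003] y [-0.018 -0.012]
side 0.035 25 x [-0.011  0.009] y [-0.023  0.014]
side 0.045 26 x [-0.012  0.009] y [-0.026  0.012]
side 0.055 26 x [-0.012  0.008] y [-0.025  0.016]
side 0.065 11 x [-0.012 -0.005] y [-0.025  0.016]
side 0.075 25 x [-0.014  0.007] y [-0.042  0.035]
side 0.085 24 x [-0.014  0.009] y [-0.047  0.014]
side 0.095 42 x [-0.018  0.01 ] y [-0.054  0.019]
side 0.105 46 x [-0.018  0.016] y [-0.059  0.015]
side 0.115 44 x [-0.019  0.016] y [-0.067  0.014]
side 0.125 86 x [-0.02   0.015] y [-0.067  0.017]
```

View pics/wrist2.png

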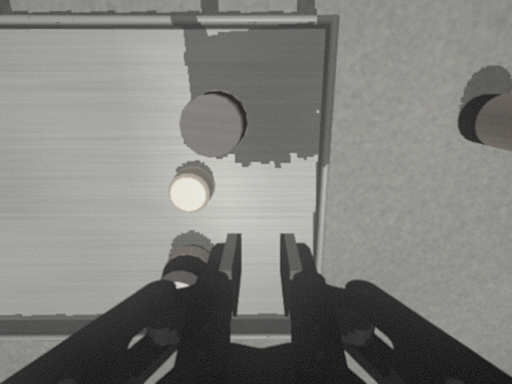

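The wrist view shows the last cap at (190,192) between jars at (213,123) and (185,265). The fingers are behind it, with 20 mm clear on the nearer jar side. Going down.

>>> send_rows:
  increments:
    - {"tx": -0.05,"ty": 0,"tz": -3,"wx": 0,"wy": 0,"wz": 0,"gripper": 0.53}
    - {"tx": -0.05,"ty": 0,"tz": -6,"wx": 0,"wy": 0,"wz": 0,"gripper": 0.53}
    - {"tx": -0.05,"ty": 0,"tz": -8,"wx": 0,"wy": 0,"wz": 0,"gripper": 0.53}
    - {"tx": -0.05,"ty": 0,"tz": -9.2,"wx": 0,"wy": 0,"wz": 0,"gripper": 0.53}
    - {"tx": -0.05,"ty": 0,"tz": -10,"wx": 0,"wy": 0,"wz": 0,"gripper": 0.53}
    - {"tx": -0.05,"ty": 0,"tz": -10,"wx": 0,"wy": 0,"wz": 0,"gripper": 0.53}
    - {"tx": -0.05,"ty": 0,"tz": -10,"wx": 0,"wy": 0,"wz": 0,"gripper": 0.53}

```text
time: 14.0
position: [0.532, 0.1507, 0.0705]
tcp_rot: [[-0.999, 0.043, 0.002], [0.043, 0.999, 0.0], [-0.002, 0.0, -1.0]]
wrist_force: [0.1, -0.5, 0.1]
width: 0.0201
grasp_force: 0.0
```

>>> send_rows:
  increments:
    - {"tx": -0.04,"ty": -1.0,"tz": 0,"wx": 0,"wy": 0,"wz": 0,"gripper": 0.53}
    - {"tx": -0.08,"ty": -2.0,"tz": 0,"wx": 0,"wy": 0,"wz": 0,"gripper": 0.53}
    - {"tx": -0.12,"ty": -3.0,"tz": 0,"wx": 0,"wy": 0,"wz": 0,"gripper": 0.53}
    - {"tx": -0.16,"ty": -4.0,"tz": 0,"wx": 0,"wy": 0,"wz": 0,"gripper": 0.53}
    - {"tx": -0.2,"ty": -5.0,"tz": 0,"wx": 0,"wy": 0,"wz": 0,"gripper": 0.53}
    - {"tx": -0.24,"ty": -6.0,"tz": 0,"wx": 0,"wy": 0,"wz": 0,"gripper": 0.53}
    - {"tx": -0.28,"ty": -7.0,"tz": 0,"wx": 0,"wy": 0,"wz": 0,"gripper": 0.53}
    - {"tx": -0.32,"ty": -8.0,"tz": 0,"wx": 0,"wy": 0,"wz": 0,"gripper": 0.53}
    - {"tx": -0.36,"ty": -9.0,"tz": 0,"wx": 0,"wy": 0,"wz": 0,"gripper": 0.53}
    - {"tx": -0.4,"ty": -10.0,"tz": 0,"wx": 0,"wy": 0,"wz": 0,"gripper": 0.53}

```text
time: 15.0
position: [0.5277, 0.0503, 0.0703]
tcp_rot: [[-0.999, 0.043, 0.001], [0.043, 0.999, 0.001], [-0.001, 0.001, -1.0]]
wrist_force: [1.5, 4.3, 5.7]
width: 0.02
grasp_force: 2.7
```

```bash
python3 - <<'E'
from h import *
s=sense();print(s["time"],s["position"],s["wrist_force"])
v,u=np.mgrid[0:384,0:512];uv=np.c_[u.ravel(),v.ravel()]
for n in ("wrist","side"):
    W=world(snapshot(n),uv)
    k=(abs(W[:,2]-.118)<.004)&(abs(W[:,0]-.53)<.06)&(W[:,1]<.015)&(W[:,1]>-.1);q=W[k]
    if len(q): print(n,"cap",k.sum(),q.mean(0),q.min(0),q.max(0))
    k=(abs(W[:,2]-.150)<.004)&(W[:,1]>.05)&(W[:,1]<.16)&(W[:,0]>.45)&(W[:,0]<.63)
    for lo,hi in((.44,.51),(.57,.64)):
        q=W[k&(W[:,0]>lo)&(W[:,0]<hi)]; print("jar",len(q),q.mean(0) if len(q) else "")
E
```

```text
15.0 [0.5276652  0.05025111 0.07029065] [1.53505371 4.30292919 5.68831591]
wrist cap 1830 [0.5208883  0.00724005 0.11753099] [ 0.50635999 -0.00425284  0.11400256] [0.53746053 0.01499109 0.11956237]
jar 10544 [0.47270702 0.11789023 0.14964948]
jar 0 
side cap 51 [0.52205883 0.00413954 0.11671143] [ 0.50888495 -0.00719153  0.11414826] [0.53702367 0.014393   0.1199911 ]
jar 98 [0.47242401 0.11921281 0.14876013]
jar 90 [0.60466793 0.07977236 0.14891533]
```

>>> send_rows:
  increments:
    - {"tx": 0,"ty": 1,"tz": 0.1,"wx": 0,"wy": 0,"wz": 0,"gripper": 0.53}
    - {"tx": -0.3,"ty": 1.2,"tz": 0.1,"wx": 0,"wy": 0,"wz": 0,"gripper": 0.53}
    - {"tx": -0.55,"ty": 1.2,"tz": 0.1,"wx": 0,"wy": 0,"wz": 0,"gripper": 0.53}
    - {"tx": -0.55,"ty": 1.2,"tz": 0.1,"wx": 0,"wy": 0,"wz": 0,"gripper": 0.53}

```text
time: 15.5
position: [0.5206, 0.063, 0.0698]
tcp_rot: [[-0.999, 0.042, -0.002], [0.042, 0.999, -0.0], [0.002, -0.0, -1.0]]
wrist_force: [0.3, -0.2, -0.0]
width: 0.0195
grasp_force: 0.0
```

```bash
python3 - <<'E'
from h import *
s=sense();print(s["time"],s["position"],s["wrist_force"],s["grasp_force"])
t=snapshot("wrist");cv2.imwrite("pics/wrist3.png",t["frame"])
E
```

```text
15.5 [0.52058884 0.06304661 0.06984534] [ 0.25731853 -0.15803323 -0.00537197] 0.0
```

View pics/wrist3.png

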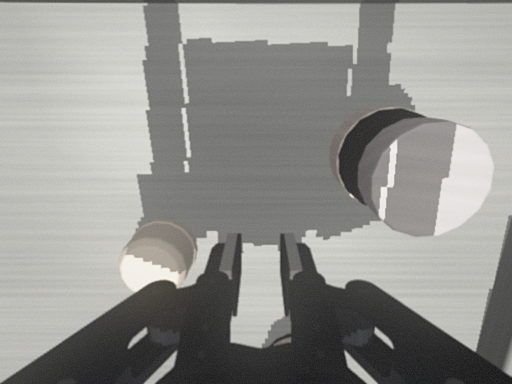

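The cap is upright at (158,258), the jar is standing, and the force is back to zero. I'll carry on, centred on the cap.

>>> send_rows:
  increments:
    - {"tx": -0.03,"ty": -0.8,"tz": 0,"wx": 0,"wy": 0,"wz": 0,"gripper": 0.53}
    - {"tx": -0.06,"ty": -1.6,"tz": 0,"wx": 0,"wy": 0,"wz": 0,"gripper": 0.53}
    - {"tx": -0.1,"ty": -2.4,"tz": 0,"wx": 0,"wy": 0,"wz": 0,"gripper": 0.53}
    - {"tx": -0.13,"ty": -3.2,"tz": 0,"wx": 0,"wy": 0,"wz": 0,"gripper": 0.53}
    - {"tx": -0.16,"ty": -4.0,"tz": 0,"wx": 0,"wy": 0,"wz": 0,"gripper": 0.53}
    - {"tx": -0.2,"ty": -4.8,"tz": 0,"wx": 0,"wy": 0,"wz": 0,"gripper": 0.53}
    - {"tx": -0.23,"ty": -5.6,"tz": 0,"wx": 0,"wy": 0,"wz": 0,"gripper": 0.53}
    - {"tx": -0.26,"ty": -6.4,"tz": 0,"wx": 0,"wy": 0,"wz": 0,"gripper": 0.53}
    - {"tx": -0.3,"ty": -7.2,"tz": 0,"wx": 0,"wy": 0,"wz": 0,"gripper": 0.53}
    - {"tx": -0.33,"ty": -8.0,"tz": 0,"wx": 0,"wy": 0,"wz": 0,"gripper": 0.53}

```text
time: 16.55
position: [0.5183, -0.0179, 0.0705]
tcp_rot: [[-0.999, 0.043, 0.0], [0.043, 0.999, -0.0], [-0.0, -0.0, -1.0]]
wrist_force: [0.3, 0.1, 0.2]
width: 0.0203
grasp_force: 0.1
```

```bash
python3 - <<'E'
from h import *
s=sense();print(s["time"],s["position"],s["wrist_force"],s["grasp_force"])
v,u=np.mgrid[0:384,0:512];uv=np.c_[u.ravel(),v.ravel()]
for n in ("wrist","side"):
    W=world(snapshot(n),uv)
    k=(abs(W[:,2]-.117)<.003)&(abs(W[:,0]-.52)<.05)&(W[:,1]<-.045)&(W[:,1]>-.13);q=W[k]
    if len(q): print(n,"cap",k.sum(),q.mean(0),q.min(0),q.max(0))
E
```

```text
16.55 [ 0.51827015 -0.01793698  0.07053652] [0.328704   0.08360672 0.23931689] 0.07406327462405216
wrist cap 2279 [ 0.51536752 -0.05739427  0.11745004] [ 0.50290789 -0.07309237  0.1140145 ] [ 0.53065112 -0.04500553  0.1197812 ]
side cap 63 [ 0.51883525 -0.06083849  0.11652409] [ 0.50391226 -0.07575574  0.11403879] [ 0.5330972  -0.04625736  0.11931199]
```

>>> send_rows:
  increments:
    - {"tx": -0.04,"ty": -0.9,"tz": 0,"wx": 0,"wy": 0,"wz": 0,"gripper": 0.53}
    - {"tx": -0.08,"ty": -1.8,"tz": 0,"wx": 0,"wy": 0,"wz": 0,"gripper": 0.53}
    - {"tx": -0.11,"ty": -2.7,"tz": 0,"wx": 0,"wy": 0,"wz": 0,"gripper": 0.53}
    - {"tx": -0.15,"ty": -3.6,"tz": 0,"wx": 0,"wy": 0,"wz": 0,"gripper": 0.53}
    - {"tx": -0.19,"ty": -4.5,"tz": 0,"wx": 0,"wy": 0,"wz": 0,"gripper": 0.53}
    - {"tx": -0.22,"ty": -5.4,"tz": 0,"wx": 0,"wy": 0,"wz": 0,"gripper": 0.53}
    - {"tx": -0.26,"ty": -6.3,"tz": 0,"wx": 0,"wy": 0,"wz": 0,"gripper": 0.53}
    - {"tx": -0.3,"ty": -7.3,"tz": 0,"wx": 0,"wy": 0,"wz": 0,"gripper": 0.53}
    - {"tx": -0.34,"ty": -8.3,"tz": 0,"wx": 0,"wy": 0,"wz": 0,"gripper": 0.53}
    - {"tx": -0.38,"ty": -9.3,"tz": 0,"wx": 0,"wy": 0,"wz": 0,"gripper": 0.53}
    - {"tx": -0.42,"ty": -10.3,"tz": 0,"wx": 0,"wy": 0,"wz": 0,"gripper": 0.53}
    - {"tx": -0.42,"ty": -10.3,"tz": 0,"wx": 0,"wy": 0,"wz": 0,"gripper": 0.53}

```text
time: 17.85
position: [0.5141, -0.1216, 0.0705]
tcp_rot: [[-0.999, 0.044, 0.0], [0.044, 0.999, -0.0], [-0.0, -0.0, -1.0]]
wrist_force: [0.3, 0.6, -0.0]
width: 0.0202
grasp_force: 0.0
```

>>> send_rows:
  increments:
    - {"tx": 0,"ty": 0,"tz": 4,"wx": 0,"wy": 0,"wz": 0,"gripper": 0.53}
    - {"tx": 0,"ty": 0,"tz": 8,"wx": 0,"wy": 0,"wz": 0,"gripper": 0.53}
    - {"tx": 0,"ty": 0,"tz": 12,"wx": 0,"wy": 0,"wz": 0,"gripper": 0.53}
    - {"tx": 0,"ty": 4,"tz": 16,"wx": 0,"wy": 0,"wz": 0,"gripper": 0.53}
    - {"tx": 0,"ty": 8,"tz": 18,"wx": 0,"wy": 0,"wz": 0,"gripper": 0.53}
    - {"tx": 0,"ty": 12,"tz": 18,"wx": 0,"wy": 0,"wz": 0,"gripper": 0.53}
    - {"tx": 0,"ty": 12,"tz": 18,"wx": 0,"wy": 0,"wz": 0,"gripper": 0.53}
    - {"tx": 0,"ty": 12,"tz": 18,"wx": 0,"wy": 0,"wz": 0,"gripper": 0.53}

```text
time: 18.65
position: [0.5138, 0.0005, 0.2503]
tcp_rot: [[-0.999, 0.04, -0.0], [0.04, 0.999, -0.0], [0.0, -0.0, -1.0]]
wrist_force: [-1.1, 0.2, 0.1]
width: 0.0199
grasp_force: 0.0
```

```bash
python3 - <<'E'
from h import *
s=sense();print(s["time"],s["position"],s["wrist_force"])
t=snapshot("side");cv2.imwrite("pics/end.png",t["frame"][80:370,150:400].repeat(2,0).repeat(2,1))
E
```

```text
18.65 [5.13812750e-01 5.06432066e-04 2.50272516e-01] [-1.07249805  0.21482646  0.12226616]
```

View pics/end.png

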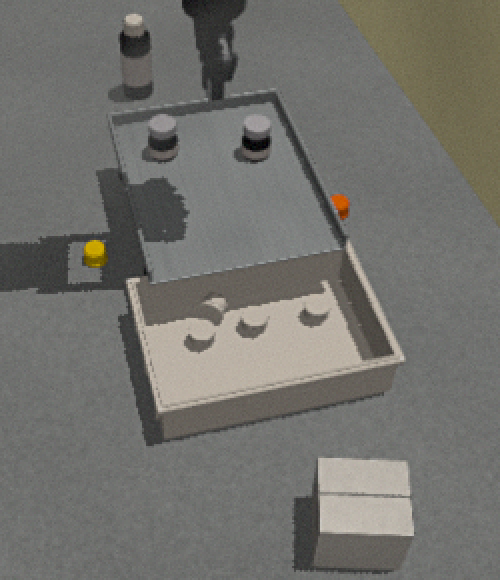

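All four caps are in the tote, at (200,335), (213,308), (254,322) and (317,310). The jars, can, carton and tote are standing in place, and the arm is clear.

```bash
python3 -c "
from rig import *
print(finish_job())"
```

```text
the job is handed in; nothing more can be done
None
```

All four white caps were swept off the tray into the tote, and the jars, spray can, carton and tote still stood in place in the last picture; the job is handed in at about 19 s, with no verdict returned.

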